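Clamp a rubber stamp in the cam clamp

TASK

Stand the rubber stamp in the nest of the cam clamp, upright and lengthways between the two low side ribs, and let go of it. Then crank the cam round counter-clockwise (seen from above) until the follower rests in the cam's flat dwell, where the crank stays put by itself with the stamp firmly clamped, and let go of the handle; do not crank on past the dwell, which would over-squeeze the stamp, and do not knock the other things about.

Things in the scene. Friction and masses are not known exactly. Their poses are not given: they have to be found in the camera images.
- stamp: rubber stamp, loose: wooden block 28 (x) x 60 (y) x 18 mm with a turned wooden knob upright on its middle, 26 mm across between 32 and 66 mm above the underside, 22 mm across below that; origin at the centre of the underside, z up, y along the block. Between it and the cam clamp a label printer stands, its raised lid some 0.22 m high: pass above
- cam_clamp: cam clamp, fixed to the table: base plate 252 x 118 x 12 mm (x from -68 to 184 mm). Origin on the table under the camshaft; x runs from the camshaft to the nest, z up. Along x: plate cam with the follower's roller at its edge, rod guide (to x = 92 mm, top at 42 mm), jaw, nest, and the fixed anvil, flat face at x = 163 mm, 80 mm wide, top at 38 mm
- nest (a point): point on the nest's floor, 12 mm above the table, where the middle of the stamp's underside lies once clamped: 14 mm before the anvil face, midway between two side ribs 68 mm apart and 8 mm high that run along the clamp's x. Axes as the clamp's; the stamp's 60 mm length goes along y, either way round
- jaw: sprung steel jaw plate, 56 mm wide, top 34 mm above the table; moves along the clamp's x; its face is 115 mm ahead of this origin. Starts 48 mm from the anvil. Once on the stamp it stands still while its springs (6.5 N per mm) are compressed behind it, to about 22 N at the dwell: its place does not show the dwell
- hub (a point): point on the camshaft's vertical axis, 60 mm above the table, axes as the clamp's. Turning it counter-clockwise seen from above closes the jaw; 1.2 to 2.7 rad from the start to the middle of the dwell. The crank is clamped on the shaft at an angle that differs each time, so its place does not tell the cam's. Let go short of the dwell it runs back, in it it stays; hard stop 0.42 rad past its middle
- handle_mid (a point): middle of the crank's upright black handle, 22 mm across, 61 to 103 mm above the table (this point at 85), free to spin on its pin 50 mm from the camshaft axis; arm top at 59 mm. Resistance at the handle: 1 N of friction at first, 2 to 7 N as the jaw closes, 8 to 17 N as it squeezes; then it drops to about 0 in the dwell, a flat 0.26 rad wide; 0.25 rad past its middle 12 N and over-squeezed
- ink_pad: bystander: flat closed tin, 64 (x) x 97 (y) x 19 mm, loose; leave it alone; origin at the centre of its underside
Things that resemble listed ones, but are neither listed nor needed, are in the scene too. Several things look just like the stamp: the one meant starts farthest to the robot's left.

How it is judged:
On the way, in this order (a step that is already met when the one before it is completed fails the run):
1. the stamp stands upright in the nest, let go (horizontal distance between stamp and nest below 0.018 m and z of stamp in the frame of nest below 0.003 m and angle between stamp's own z axis and vertical below 0.1 rad and angle between the y axis of stamp and the y axis of nest, either way round below 0.25 rad and contact force between the fingers and stamp below 0.1 N), for 0.2 s.
2. the jaw clamps the stamp with the force of the dwell (contact force between jaw and stamp between 18 and 26 N), for 0.3 s.
At the end, for the whole second after the job is handed in: The stamp stands upright (within 6 degrees) on the nest's floor, flat against the anvil, its middle within 6 mm of the nest point, clamped by the jaw with 18 to 26 N, which it has only with the follower in the cam's dwell; all let go and at rest; the flat tin within 2 cm of where it was (all of step 2 and horizontal distance between stamp and nest below 0.006 m and z of stamp in the frame of nest below 0.003 m and angle between stamp's own z axis and vertical below 0.1 rad and angle between the y axis of stamp and the y axis of nest, either way round below 0.06 rad and linear speed of stamp below 0.03 m/s); the robot touches nothing.
It fails at once if the stamp is over-squeezed by the jaw (more than 28 N) (contact force between jaw and stamp above 28 N).
It fails at once if the flat tin is displaced by more than 2 cm (distance of ink_pad from where it was at the start of the episode above 0.02 m).
It also fails if it takes over 67 s, if anything falls off the work surface, if the arm or the gripper's body presses on something with over 40 N, if the wrist force passes 120 N, or if a joint passes its speed limit or range.

ROBOT

A 7-joint arm with a two-finger parallel gripper is mounted at the origin on the work surface; the furniture and walls round the work are solid. World frame = base frame: x ahead of the robot, y to its left, z up, the work surface at z = 0. Lengths are in m, angles in rad, forces in N, time in s.
With the tool pointing down it reaches from about 0.425 to 0.95 m from the base axis. Payload 4.7 kg.
Tool frame: the origin (TCP) lies between the finger pads; the fingertips stand 8 mm ahead of it and the grasp point (between the pads) lies 11 mm behind it; z points along the fingers, y is the line along which they close (so a half turn about z gives the same grasp; the last joint's range is limited). The gripper opens to 87 mm and grips with 3 to 60 N. Pads are 19 mm wide; open, the fingers measure 117 mm over their backs; the gripper's body (75 mm by 190 mm) begins 51 mm behind the grasp point.
Start: joints at [-0.029, 0.469, -0.049, 1.532, 0.024, 1.141, -0.082], TCP at [0.675, 0, 0.231] pointing down, gripper open.
Joint ranges: [-2.59, 2.59], [-0.33, 1.99], [-1.39, 1.29], [0.1, 2.45], [-1.04, 4.18], [0.21, 1.99], [-2.66, 2.66]. Speed limits (rad/s): [2.57, 2.57, 3.14, 3.14, 3.14, 3.14, 3.14].

INTERFACE

Orientations are given as a unit quaternion [x, y, z, w].
In Python, from workcell import arm gives the robot as it stands. Calls block until the motion is done:
- arm.move_to(position, orientation): joint-space move of the TCP to a pose.
- arm.line_to(position, attitude=None, feed=0.15, until_force=None): straight line of the TCP; attitude=None keeps the orientation; feed is the mean speed in m/s. With until_force (N) it stops when the force on the tool has changed by that much, and returns True; else False.
- arm.movej(angles): joint-space move.
- arm.open_gripper() and arm.grab(squeeze=None): open the fingers fully, or close them until they stop; squeeze is the grip in N (None keeps the last).
- arm.wait(seconds).
- arm.ik(position, orientation): joint angles nearest the present ones, or None.
- arm.state(): the state.
- arm.get_image(name): name is "scene" or "side" or "wrist"; returns the picture (420x560x3 uint8, red, green, blue); there is no depth.
- arm.camera_params(name): a dict with "K" (3x3 intrinsics, pixels), "rvec" (rotation vector, rad) and "tvec" (3), from world to camera coordinates, as OpenCV has them. Camera axes: x right, y down, z forward; pixel columns grow to the right and rows downward; lengths in m; the calibration is good to about 2 mm. The wrist camera is an equidistant fisheye: a pixel r from the principal point sees the ray r / f radians off the axis. A picture is of the moment at which its call begins: read the wrist's pose just before it. camera_params takes no time and is no camera call; for the wrist camera it gives the pose at the moment of the call.
A pose or a line that the arm cannot do raises arm.IKError and nothing moves.
- arm.hand_in(): hands the job in; it is judged then, once.
The state is a dict: "time": time; "joints": joint angles; "qvel": joint speeds; "joint_torque": joint torques, N m; "tcp_pos": TCP position; "tool_rot": TCP orientation; "contact_force": force on the tool from outside, world axes, zero at the start; "ft_torque": the same for the moment, N m; "gripper_width": finger opening in m; "gripper_force": force on a finger pad.
Only numpy, scipy, OpenCV 4.12 (cv2) and the standard library are available. Lean on these libraries where they do the work, as an engineer would, in place of code of your own. Each camera call takes 0.05 s, during which the arm holds its last target. There are 200 camera calls.

## Working session

There is one attempt and no reset: what is moved stays moved. The work goes in short steps, each a Python script; the robot and the scene stay as the last script left them, time stands still between calls to the robot, and variables do not carry over. Pictures are saved under pics/ and viewed, at most 10 in all, crops included, and the job is handed in when it is done.

```bash
mkdir -p pics; ls; python3 - <<'E'
from workcell import arm
import cv2,numpy as np
for n in ["scene","side"]:
    im=arm.get_image(n); cv2.imwrite(f"pics/{n}0.png",im[:,:,::-1])
    p=arm.camera_params(n); R=cv2.Rodrigues(np.array(p["rvec"]))[0]
    print(n,np.array(p["K"]).tolist(),"cam pos",(-R.T@np.array(p["tvec"])).round(3),"fwd",R[2].round(2))
s=arm.state(); print(s["time"],s["tool_rot"],s["gripper_width"])
E
```

```text
pics
scene [[520.3267660985773, 0.0, 286.20585473475137], [0.0, 520.3267660985773, 204.2844712779072], [0.0, 0.0, 1.0]] cam pos [-0.065 -0.967  1.248] fwd [ 0.3   0.6  -0.74]
side [[432.35368563271055, 0.0, 277.81609081742494], [0.0, 432.35368563271055, 205.26321624192963], [0.0, 0.0, 1.0]] cam pos [-0.078  0.763  0.543] fwd [ 0.47 -0.76 -0.44]
0.1 [ 7.07081846e-01  7.07131137e-01 -6.68851910e-04 -6.08437938e-04] 0.08688885976137135
```

View pics/scene0.png

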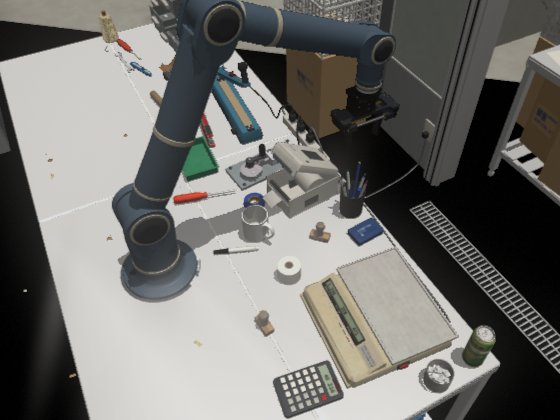

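View pics/side0.png

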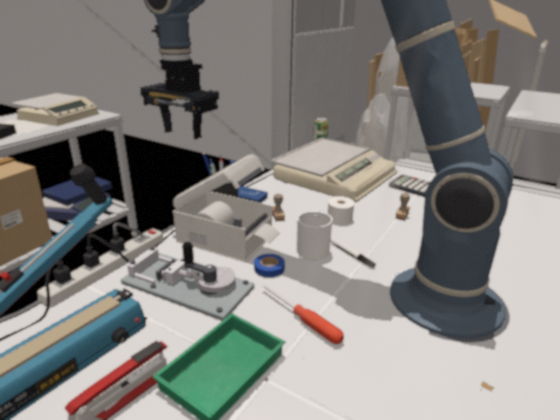

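Scene image: stamp candidates are at (320,232) and (265,322), which are (278,207) and (403,207) in the side view. The clamp is at about (255,165) with the printer at (300,180), and the blue tin is at (365,231). I'll compute positions and view crops.

```bash
cat > h.py <<'E'
from workcell import arm
import cv2,numpy as np
def ray(n,uv,p=None):
    p=p or arm.camera_params(n); R=cv2.Rodrigues(np.array(p["rvec"]))[0]; K=np.array(p["K"])
    c=-R.T@np.array(p["tvec"]).ravel()
    d=np.array([(uv[0]-K[0,2])/K[0,0],(uv[1]-K[1,2])/K[1,1],1.])
    if n=="wrist":
        th=np.hypot(*d[:2]); s=np.sin(th)/th if th>1e-9 else 1; d=np.array([d[0]*s,d[1]*s,np.cos(th)])
    return c,R.T@d
def onz(n,uv,z=0,p=None):
    c,d=ray(n,uv,p); return c+d*(z-c[2])/d[2]
def proj(n,X,p=None):
    p=p or arm.camera_params(n); R=cv2.Rodrigues(np.array(p["rvec"]))[0]; K=np.array(p["K"])
    q=R@np.array(X)+np.array(p["tvec"]).ravel()
    if n=="wrist":
        r=np.hypot(q[0],q[1]); th=np.arctan2(r,q[2]); q=np.array([q[0]/r*th,q[1]/r*th,1])
    return (K@(q/q[2]))[:2]
E
python3 - <<'E'
from h import *
for n,uv in [("scene",(320,237)),("scene",(265,328)),("side",(278,216)),("side",(403,216)),("scene",(365,231)),("scene",(262,162)),("side",(188,285))]: print(n,uv,onz(n,uv,0.01).round(3))
a=cv2.imread("pics/scene0.png")[125:265,215:395]; b=cv2.imread("pics/side0.png")[150:320,115:315]
a=cv2.resize(a,(400,311),interpolation=3);b=cv2.resize(b,(400,340),interpolation=3)
o=np.zeros((340,800,3),np.uint8);o[:311,:400]=a;o[:,400:]=b;cv2.imwrite("pics/crop.png",o)
p=arm.camera_params("wrist");R=cv2.Rodrigues(np.array(p["rvec"]))[0];print(p["K"],(-R.T@np.array(p["tvec"]).ravel()),R)
E
```

```text
scene (320, 237) [ 0.465 -0.129  0.01 ]
scene (265, 328) [ 0.184 -0.327  0.01 ]
side (278, 216) [ 0.454 -0.103  0.01 ]
side (403, 216) [ 0.175 -0.288  0.01 ]
scene (365, 231) [ 0.598 -0.173  0.01 ]
scene (262, 162) [0.454 0.255 0.01 ]
side (188, 285) [0.446 0.252 0.01 ]
[[325.1922621    0.         277.02068625]
 [  0.         325.1922621  201.92823283]
 [  0.           0.           1.        ]] [0.67311078 0.07224591 0.3837787 ] [[ 9.99998926e-01  2.09162358e-04 -1.45071781e-03]
 [ 5.86318315e-04 -9.64210146e-01  2.65138551e-01]
 [-1.34333983e-03 -2.65139117e-01 -9.64209233e-01]]
```

View pics/crop.png

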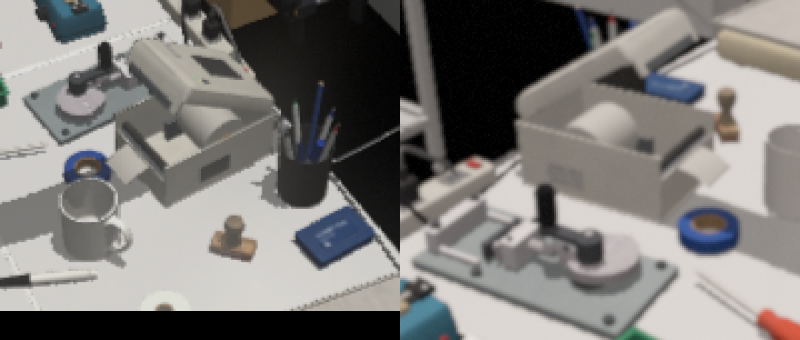

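The crop confirms that the stamp meant is at scene (320,232), about (0.46,-0.12), just in front of the printer; the other candidate lies further right. The clamp's camshaft is at about (0.45,0.25), with x pointing ahead and its anvil at the far end. I'll look with the wrist camera at both places.

```bash
python3 - <<'E'
from h import *
import json
q=[.70710678,.70710678,0,0]
P={}
def shot(n):
    p=arm.camera_params("wrist"); im=arm.get_image("wrist"); cv2.imwrite(f"pics/{n}.png",im[:,:,::-1])
    P[n]={k:np.array(v).tolist() for k,v in p.items() if k in("K","rvec","tvec")}
arm.line_to([0.66,0.0,0.38],feed=.3)
arm.move_to([0.50,0.28,0.38],q); shot("w_clamp")
arm.move_to([0.46,-0.10,0.38],q)
arm.line_to([0.46,-0.12,0.22],feed=.25); shot("w_stamp")
json.dump(P,open("P.json","w")); print(arm.state()["time"])
E
```

```text
4.2917
```

View pics/w_clamp.png

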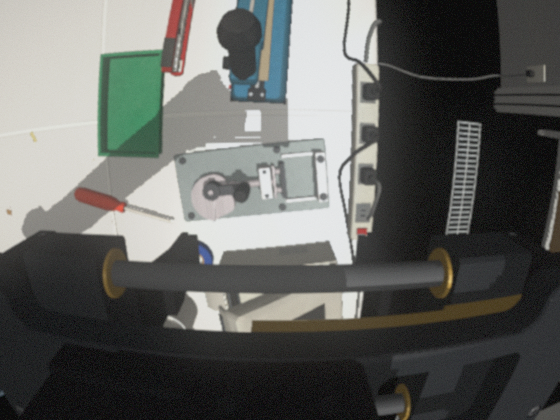

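View pics/w_stamp.png

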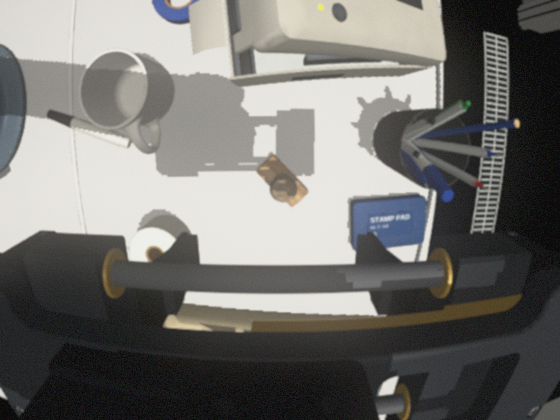

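The wrist view of the clamp shows its plate with corners at (176,156), (326,139), (327,207) and (190,221), the hub near (212,190), and the handle knob near (240,190). In the stamp view, the block is centred at about (283,179) with the knob at (283,188), and the tin is at (388,221). I'll enlarge both.

```bash
python3 - <<'E'
import cv2,numpy as np
a=cv2.resize(cv2.imread("pics/w_clamp.png")[132:227,170:335],None,fx=4,fy=4,interpolation=3)
b=cv2.resize(cv2.imread("pics/w_stamp.png")[145:215,245:320],None,fx=3,fy=3,interpolation=3)
o=np.zeros((600,700,3),np.uint8);o[:380,:660]=a;o[385:595,:225]=b;cv2.imwrite("pics/crop2.png",o)
E
```

```text
(no output)
```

View pics/crop2.png

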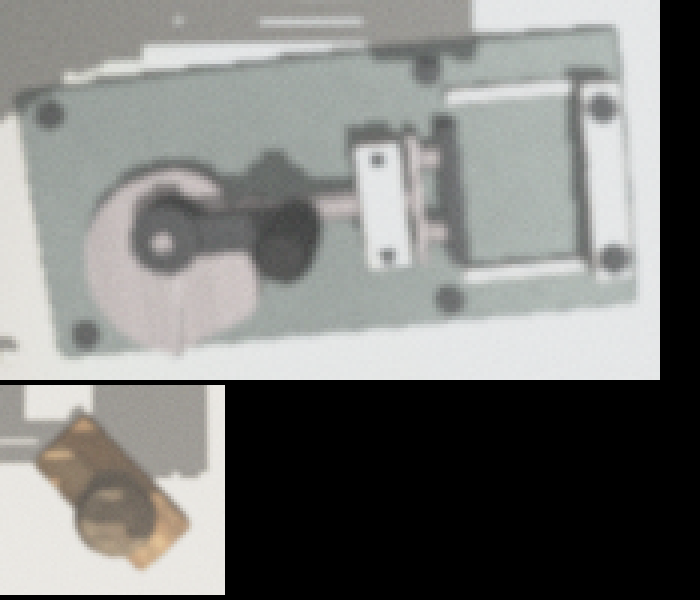

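```bash
cat > m.py <<'E'
from h import *
import json
from scipy.optimize import least_squares
P=json.load(open("P.json"))
def fit(pix,loc,p,x0):
    def w(x,l): c,s=np.cos(x[2]),np.sin(x[2]); return [x[0]+c*l[0]-s*l[1],x[1]+s*l[0]+c*l[1],l[2]]
    r=least_squares(lambda x:np.ravel([proj("wrist",w(x,l),p)-np.array(u) for u,l in zip(pix,loc)]),x0)
    return r.x,np.abs(r.fun).max()
E
python3 - <<'E'
from m import *
A=lambda u:(170+u[0]/4-.4,132+u[1]/4-.4)
B=lambda u:(245+u[0]/3-.3,145+u[1]/3-.3)
pc=P["w_clamp"];ps=P["w_stamp"]
x,e=fit([A(u) for u in [(22,92),(615,28),(636,300),(62,356)]],[(-.068,.059,.012),(.184,.059,.012),(.184,-.059,.012),(-.068,-.059,.012)],pc,[.45,.25,0]); print("clamp",x,e)
c,s=np.cos(x[2]),np.sin(x[2]);R=np.array([[c,-s],[s,c]])
print("nest",x[:2]+R@[.149,0]); h=x[:2]
print("hub bolt",onz("wrist",A((160,240)),.065,pc),"handle top",t:=onz("wrist",A((285,257)),.103,pc)[:2], np.hypot(*(t-h)),np.arctan2(*(t-h)[::-1])-x[2])
for l in [(.163,.04,.038),(.163,-.04,.038)]: print(proj("wrist",[*(h+R@l[:2]),l[2]],pc)*4-np.array([170,132])*4)
y,e=fit([B(u) for u in [(82,30),(37,77),(140,185),(188,138),(115,133)]],[(.014,.030,.018),(-.014,.03,.018),(-.014,-.03,.018),(.014,-.03,.018),(0,0,.066)],ps,[.46,-.12,.6]); print("stamp",y,e)
E
```

```text
clamp [0.3996805  0.23732539 0.09708211] 2.2067480658538443
nest [0.5479789  0.25176791]
hub bolt [0.39821022 0.23769043 0.065     ] handle top [0.44995715 0.24057936] 0.05038184049441299 -0.03245086704636693
[579.89608106  80.6378695 ]
[594.71861329 280.50817039]
stamp [ 0.46576864 -0.12053429  0.76875461] 2.5660848644550924
```

```bash
python3 - <<'E'
from m import *
for n,uv,z in [("holder base",(351,214),0),("printer front-bottom L",(297,213),0),("pr right",(340,188),0),("pr front left",(268,196),0),("mug base",(256,240),0),("holder top",(353,188),.1),("pr lid right edge",(338,165),.1)]: print(n,onz("scene",uv,z).round(3))
p=P["w_stamp"]
for uv,z in [((235,80),.06),((235,80),.08),((440,62),.08),((325,65),.08),((110,90),.1),((390,135),.1),((516,123),.16),((478,184),.16),((468,104),.16)]: print(uv,z,onz("wrist",uv,z,p).round(3))
p=P["w_clamp"]
for uv,z in [((220,250),.08),((330,243),.08),((222,320),.22),((335,280),.22),((340,290),.22)]: print(uv,z,onz("wrist",uv,z,p).round(3))
E
```

```text
holder base [ 0.603 -0.088  0.   ]
printer front-bottom L [ 0.454 -0.003  0.   ]
pr right [0.632 0.027 0.   ]
pr front left [0.405 0.108 0.   ]
mug base [ 0.292 -0.04   0.   ]
holder top [ 0.611 -0.071  0.1  ]
pr lid right edge [0.624 0.038 0.1  ]
(235, 80) 0.06 [ 0.42  -0.013  0.06 ]
(235, 80) 0.08 [ 0.422 -0.015  0.08 ]
(440, 62) 0.08 [0.618 0.013 0.08 ]
(325, 65) 0.08 [ 0.503 -0.001  0.08 ]
(110, 90) 0.1 [ 0.308 -0.018  0.1  ]
(390, 135) 0.1 [ 0.559 -0.062  0.1  ]
(516, 123) 0.16 [ 0.651 -0.041  0.16 ]
(478, 184) 0.16 [ 0.616 -0.092  0.16 ]
(468, 104) 0.16 [ 0.6   -0.032  0.16 ]
(220, 250) 0.08 [0.412 0.149 0.08 ]
(330, 243) 0.08 [0.58 0.16 0.08]
(222, 320) 0.22 [0.434 0.119 0.22 ]
(335, 280) 0.22 [0.564 0.174 0.22 ]
(340, 290) 0.22 [0.57  0.161 0.22 ]
```

Grasp at yaw 0.85, which stays clear of the pen pot and the printer front. Then lift high, move over the nest and look.

```bash
cat >> h.py <<'E'
from scipy.spatial.transform import Rotation as Rn
def yaw(a): return (Rn.from_euler("z",a)*Rn.from_quat([.70710678,.70710678,0,0])).as_quat().tolist()
E
python3 - <<'E'
from m import *
a=0.85; s=[.4658,-.1205]
arm.move_to([*s,.22],yaw(a))
print("hit",arm.line_to([*s,.043],feed=.15,until_force=6))
arm.grab(15); st=arm.state(); print(st["gripper_width"],st["gripper_force"],st["tcp_pos"],st["contact_force"])
if st["gripper_width"]>.018:
    arm.line_to([*s,.37],feed=.3)
    n=[.543,.2513]
    b=a+.0971-.7688
    arm.move_to([*n,.37],yaw(b))
    arm.line_to([*n,.14],feed=.2)
    P["w_nest"]={k:np.array(v).tolist() for k,v in arm.camera_params("wrist").items() if k in("K","rvec","tvec")}
    cv2.imwrite("pics/w_nest.png",arm.get_image("wrist")[:,:,::-1]); json.dump(P,open("P.json","w"))
    im=cv2.imread("pics/w_nest.png")[60:300,60:460]; cv2.imwrite("pics/w_nest_c.png",cv2.resize(im,None,fx=2,fy=2,interpolation=3))
    st=arm.state(); print(st["gripper_width"],st["tcp_pos"],st["contact_force"],st["time"])
E
```

```text
hit False
0.023770247632724312 14.994345326772951 [ 0.46580673 -0.1204911   0.04299041] [ 0.42033281 -0.27476358  0.50799069]
0.02435497917702134 [0.54383803 0.25170481 0.14135717] [ 0.05817176  0.58131116 -0.90557774] 11.4833
```

View pics/w_nest_c.png

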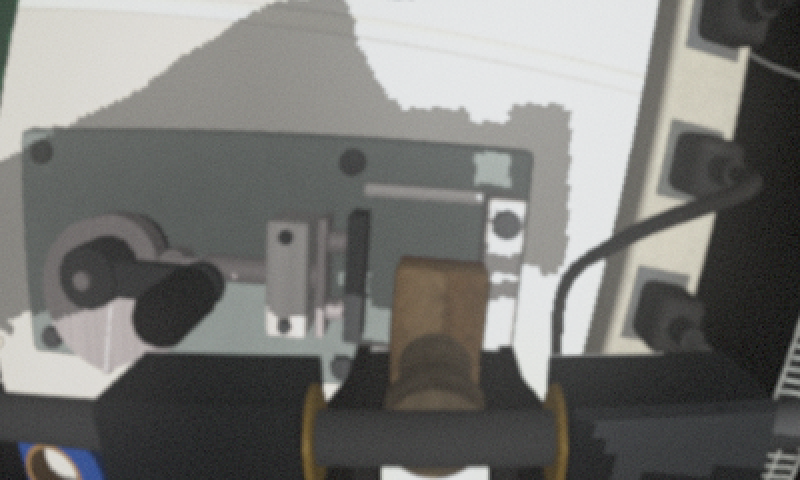

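```bash
python3 - <<'E'
from m import *
p=P["w_nest"]; f=lambda X:((proj("wrist",X,p)-60)*2).round(0)
x=np.array([.39968,.23733]);c,s=np.cos(.0971),np.sin(.0971);R=np.array([[c,-s],[s,c]])
t=np.array([.5438,.2517]);u=.1414-.043
for d in (0,.006):
  print("off",d,[f([*(t+R@[a,.03+d]),u+z]) for a in(-.014,.014) for z in (0,.018)],"knob",[f([*(t+R@[a,d]),u+.066]) for a in(-.013,.013)])
for n,l in dict(pl1=(-.068,.059,.012),pl2=(.184,.059,.012),pl3=(-.068,-.059,.012),anv=(.163,.04,.038),anv2=(.163,-.04,.038),rib=(.12,.034,.02),jaw=(.115,.028,.034)).items(): print(n,f([*(x+R@l[:2]),l[2]]))
print(f([.45,.2406,.103]))
from scipy.ndimage import gaussian_filter
im=cv2.imread("pics/w_nest.png")
print(im[180:262:2,282].tolist())
E
```

```text
off 0 [array([402., 244.]), array([399., 257.]), array([491., 252.]), array([497., 265.])] knob [array([384., 434.]), array([498., 441.])]
off 0.006 [array([403., 225.]), array([400., 237.]), array([493., 233.]), array([499., 245.])] knob [array([386., 410.]), array([501., 418.])]
pl1 [ 20. 127.]
pl2 [537. 150.]
pl3 [ 33. 350.]
anv [491. 196.]
anv2 [471. 381.]
rib [385. 196.]
jaw [370. 215.]
[156. 324.]
[[97, 99, 95], [99, 101, 95], [99, 101, 97], [100, 102, 100], [96, 97, 97], [62, 68, 80], [67, 79, 88], [72, 85, 95], [72, 88, 103], [73, 94, 109], [81, 99, 114], [76, 95, 110], [77, 97, 114], [74, 90, 104], [70, 88, 101], [73, 87, 101], [75, 91, 106], [72, 87, 101], [74, 87, 100], [69, 85, 98], [71, 88, 105], [70, 88, 101], [66, 81, 94], [70, 80, 95], [64, 75, 83], [62, 72, 79], [68, 76, 82], [68, 76, 83], [60, 69, 74], [57, 67, 74], [58, 68, 75], [55, 59, 65], [59, 68, 71], [59, 67, 70], [64, 68, 74], [58, 67, 69], [59, 63, 69], [58, 66, 73], [69, 79, 86], [75, 88, 94], [73, 82, 91]]
```

```bash
python3 - <<'E'
import cv2
im=cv2.imread("pics/w_nest.png")[180:300,235:335]; im=cv2.convertScaleAbs(im,alpha=1.6,beta=20); cv2.imwrite("pics/nz.png",cv2.resize(im,None,fx=5,fy=5,interpolation=3))
E
```

```text
(no output)
```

View pics/nz.png

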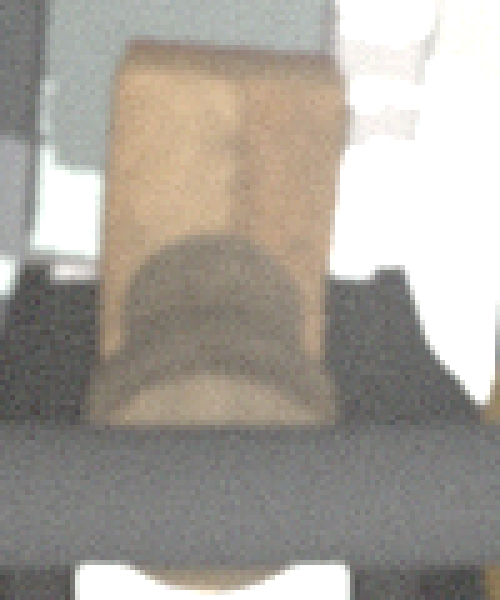

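```bash
python3 - <<'E'
from m import *
p=P["w_nest"]; f=lambda X:((proj("wrist",X,p)-[235,180])*5).round(0)
c,s=np.cos(.0971),np.sin(.0971);R=np.array([[c,-s],[s,c]])
t=np.array([.5438,.2517]);u=.1414-.043
for d in (0,-.002,-.004):
  g=lambda a,b,z:f([*(t+R@[a,b+d]),u+z])
  print(d,"neck base",g(0,.011,.018),"neck w",g(-.011,0,.025),g(.011,0,.025),"bulge far z32",g(0,.013,.032),"w45",g(-.013,0,.045),g(.013,0,.045),"top far",g(0,.013,.066),g(0,.011,.066),"top near",g(0,-.013,.066),"block mid", g(-.014,.02,.018),g(.014,.02,.018),"end",g(0,.03,0))
E
```

```text
0 neck base [231. 212.] neck w [128. 315.] [319. 329.] bulge far z32 [234. 236.] w45 [100. 387.] [351. 405.] top far [241. 367.] [239. 387.] top near [216. 613.] block mid [116. 128.] [358. 147.] end [242.  20.]
-0.002 neck base [229. 228.] neck w [127. 331.] [317. 345.] bulge far z32 [233. 254.] w45 [ 99. 405.] [348. 422.] top far [239. 387.] [237. 407.] top near [215. 630.] block mid [115. 145.] [357. 164.] end [240.  35.]
-0.004 neck base [228. 244.] neck w [126. 347.] [315. 360.] bulge far z32 [231. 271.] w45 [ 98. 422.] [346. 439.] top far [237. 407.] [235. 427.] top near [213. 647.] block mid [114. 162.] [355. 180.] end [239.  51.]
```

The picture shows the stamp held upright and aligned with the clamp. It sits about 2 mm toward -y in the hand, so I'll correct for that and lower it.

```bash
python3 - <<'E'
from m import *
x=np.array([.39968,.23733]);c,s=np.cos(.0971),np.sin(.0971);R=np.array([[c,-s],[s,c]])
g=x+R@[.144,.0022]
arm.line_to([*g,.08],feed=.15)
print("hit",arm.line_to([*g,.0535],feed=.04,until_force=5)); st=arm.state(); print(st["tcp_pos"],st["contact_force"])
E
```

```text
hit True
[0.54272409 0.2531391  0.05475494] [ 0.54897764 -0.17789763  3.58309595]
```

```bash
python3 - <<'E'
from m import *
arm.open_gripper(); arm.wait(.3)
p=arm.state()["tcp_pos"]; arm.line_to([p[0],p[1],.20],feed=.2)
arm.line_to([.50,.215,.22],feed=.2)
P["w_rel"]={k:np.array(v).tolist() for k,v in arm.camera_params("wrist").items() if k in("K","rvec","tvec")}
cv2.imwrite("pics/w_rel.png",arm.get_image("wrist")[:,:,::-1]); json.dump(P,open("P.json","w"))
im=cv2.imread("pics/w_rel.png")[100:260,120:380]; cv2.imwrite("pics/w_rel_c.png",cv2.resize(im,None,fx=3,fy=3,interpolation=3))
print(arm.state()["time"])
E
```

```text
15.5417
```

View pics/w_rel_c.png

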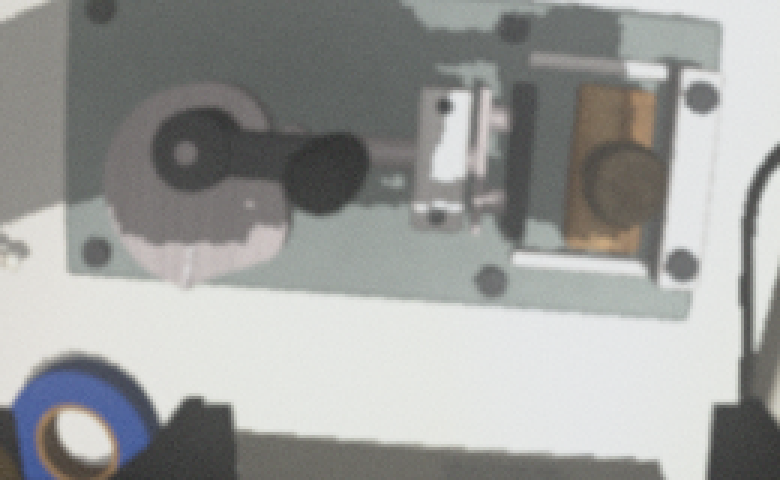

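The stamp stands in the nest between the ribs, at crop (615,170). The hub bolt is at (185,153) and the handle top near (322,180). Next I compute the handle and grasp it.

```bash
python3 - <<'E'
from m import *
p=P["w_rel"]; A=lambda u:(120+u[0]/3-.33,100+u[1]/3-.33)
x,e=fit([A(u) for u in [(68,273),(720,22),(688,320)]],[(-.068,-.059,.012),(.184,.059,.012),(.184,-.059,.012)],p,[.4,.237,.1]); print("clamp",x,e)
print("bolt",onz("wrist",A((185,153)),.065,p).round(4),"handle",(h:=onz("wrist",A((322,182)),.103,p)).round(4))
for b in [(.39968,.23733),x[:2]]: d=h[:2]-b; print(np.hypot(*d),np.arctan2(d[1],d[0]))
# reachability along sweep
for w in (0.1,0.5):
  r=[]
  for a in np.arange(.05,3.1,.25):
    t=np.array([.3995,.2375])+.05*np.array([np.cos(a),np.sin(a)]); q=arm.ik([*t,.077],yaw(w)); r.append(q is not None)
  print(w,r)
E
```

```text
clamp [0.39830628 0.23672221 0.10116493] 1.9375422416617312
bolt [0.3987 0.2366 0.065 ] handle [0.4502 0.2407 0.103 ]
0.050670352465783226 0.06687312891719842
0.052084156280026495 0.07675413901039503
0.1 [True, True, True, True, True, True, True, True, True, True, True, True, True]
0.5 [True, True, True, True, True, True, True, True, True, True, True, True, True]
```

```bash
cat > sweep.py <<'E'
from h import *
import json
H=np.array([.399,.237]); Z=.078; psi=.5
def save(**k): json.dump(k,open("S.json","w"))
def load(): return json.load(open("S.json"))
def step(S,da,feed=.06):
    S["a"]+=da; a=S["a"]; e=np.array([np.cos(a),np.sin(a)])
    arm.line_to([*(H+S["r"]*e),Z],feed=feed)
    st=arm.state(); F=np.array(st["contact_force"])-S["F0"]; ft=-(F[1]*e[0]-F[0]*e[1]); fr=F[0]*e[0]+F[1]*e[1]
    d=np.array(st["tcp_pos"])[:2]-H
    S["r"]=float(np.clip(S["r"]+np.clip(1e-4*fr,-4e-4,4e-4),.046,.054))
    print(f'{a:.3f} real {np.arctan2(d[1],d[0]):.3f} r {S["r"]:.4f} ft {ft:.1f} fr {fr:.1f} fz {F[2]:.1f} t {st["time"]:.1f}')
    return ft
E
python3 - <<'E'
from sweep import *
h=[.4492,.2405]
arm.move_to([*h,.18],yaw(psi))
print("hit",arm.line_to([*h,Z],feed=.15,until_force=5))
F0=np.array(arm.state()["contact_force"])
arm.grab(40); st=arm.state(); print(st["gripper_width"],st["contact_force"],F0,st["time"])
S=dict(a=float(np.arctan2(h[1]-H[1],h[0]-H[0])),r=.0503,F0=F0.tolist())
if st["gripper_width"]>.015:
    for i in range(5): step(S,.08)
save(**S)
E
```

```text
hit False
0.020997931535438816 [ 2.42310209  0.88868011 -1.98605116] [0.85542919 0.08088578 0.19142714] 17.8417
0.150 real 0.143 r 0.0506 ft 2.3 fr 2.6 fz -1.4 t 18.1
0.230 real 0.219 r 0.0508 ft 3.1 fr 2.0 fz -0.8 t 18.3
0.310 real 0.291 r 0.0510 ft 4.3 fr 2.0 fz -0.7 t 18.6
0.390 real 0.358 r 0.0512 ft 6.6 fr 2.2 fz 0.2 t 18.8
0.470 real 0.431 r 0.0513 ft 6.8 fr 0.7 fz 0.1 t 19.1
```

```bash
python3 - <<'E'
from sweep import *
S=load(); pk=0
for i in range(70):
    ft=step(S,.05 if pk<8 else .03); pk=max(pk,ft)
    if (pk>9 and ft<.45*pk) or ft>24 or arm.state()["time"]>50: break
save(**S); print(pk)
E
```

```text
0.520 real 0.477 r 0.0512 ft 6.5 fr -0.7 fz 0.7 t 19.3
0.570 real 0.518 r 0.0512 ft 7.5 fr 0.2 fz 0.9 t 19.6
0.620 real 0.569 r 0.0513 ft 7.7 fr 0.5 fz -0.3 t 19.8
0.670 real 0.613 r 0.0513 ft 9.8 fr 0.7 fz -0.2 t 20.1
0.700 real 0.647 r 0.0513 ft 8.0 fr -0.3 fz -0.6 t 20.3
0.730 real 0.676 r 0.0513 ft 7.9 fr 0.1 fz -0.3 t 20.6
0.760 real 0.705 r 0.0512 ft 7.3 fr -0.9 fz -1.1 t 20.8
0.790 real 0.738 r 0.0512 ft 7.5 fr -0.6 fz -0.3 t 21.1
0.820 real 0.765 r 0.0512 ft 7.9 fr 0.5 fz -0.5 t 21.3
0.850 real 0.802 r 0.0512 ft 7.7 fr -0.2 fz -1.8 t 21.6
0.880 real 0.834 r 0.0512 ft 7.5 fr -0.4 fz -0.4 t 21.8
0.910 real 0.865 r 0.0511 ft 7.2 fr -0.2 fz -0.9 t 22.1
0.940 real 0.885 r 0.0510 ft 8.9 fr -1.0 fz -1.5 t 22.3
0.970 real 0.899 r 0.0510 ft 9.9 fr -0.5 fz -2.4 t 22.6
1.000 real 0.921 r 0.0510 ft 11.4 fr -0.2 fz -3.3 t 22.8
1.030 real 0.936 r 0.0509 ft 12.7 fr -0.9 fz -2.5 t 23.1
1.060 real 0.952 r 0.0509 ft 13.3 fr 0.2 fz -3.0 t 23.3
1.090 real 0.976 r 0.0508 ft 13.9 fr -0.9 fz -5.1 t 23.6
1.120 real 0.998 r 0.0509 ft 15.3 fr 0.6 fz -5.9 t 23.8
1.150 real 1.015 r 0.0508 ft 17.3 fr -1.2 fz -5.3 t 24.1
1.180 real 1.048 r 0.0506 ft 17.9 fr -1.8 fz -6.9 t 24.3
1.210 real 1.079 r 0.0504 ft 16.2 fr -2.0 fz -5.8 t 24.6
1.240 real 1.118 r 0.0505 ft 6.9 fr 1.7 fz -7.4 t 24.8
17.89095819720984
```

```bash
python3 - <<'E'
from sweep import *
S=load()
arm.wait(.2); print("settled"); step(S,0.0)
for i in range(5):
    ft=step(S,.02)
    st=arm.state(); d=np.array(st["tcp_pos"])[:2]-H
    if np.arctan2(d[1],d[0])>1.225 or ft>6 and i>1: break
save(**S)
E
```

```text
settled
1.240 real 1.262 r 0.0505 ft -0.0 fr -0.1 fz 2.0 t 25.3
1.260 real 1.271 r 0.0502 ft -2.3 fr -3.3 fz 4.8 t 25.5
```

```bash
python3 - <<'E'
from m import *
arm.open_gripper(); arm.wait(.3)
p=arm.state()["tcp_pos"]; arm.line_to([p[0],p[1],.17],feed=.15)
arm.line_to([.46,.225,.25],feed=.2)
P["w_end"]={k:np.array(v).tolist() for k,v in arm.camera_params("wrist").items() if k in("K","rvec","tvec")}
cv2.imwrite("pics/w_end.png",arm.get_image("wrist")[:,:,::-1]); json.dump(P,open("P.json","w"))
im=cv2.imread("pics/w_end.png")[50:260,100:380]; cv2.imwrite("pics/w_end_c.png",cv2.resize(im,None,fx=2.8,fy=2.8,interpolation=3))
st=arm.state(); print(st["time"],st["contact_force"])
E
```

```text
28.6167 [0.41140003 0.02097342 0.48224622]
```

View pics/w_end_c.png

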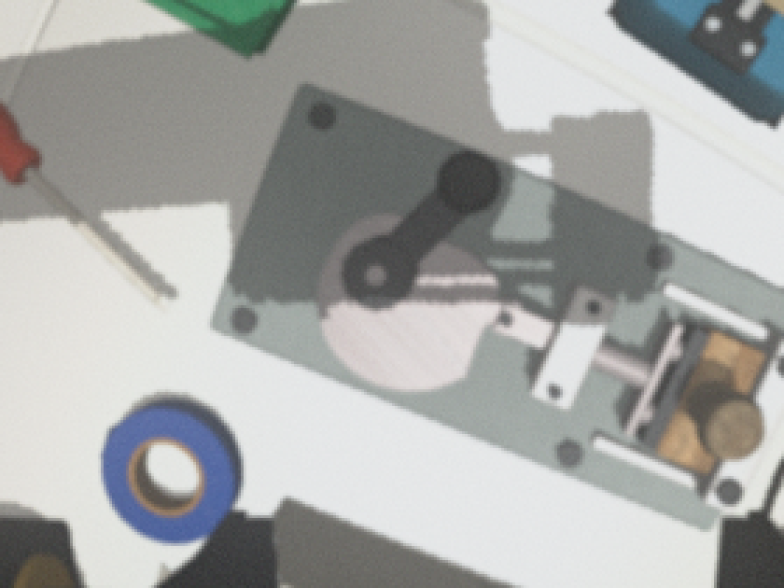

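The jaw is on the stamp, the stamp is against the anvil, and the handle has stayed at (470,185). I'll check its angle against the dwell I felt.

```bash
python3 - <<'E'
from m import *
p=P["w_end"];h=onz("wrist",(100+470/2.8,50+183/2.8),.103,p)[:2]; b=onz("wrist",(100+375/2.8,50+275/2.8),.065,p)[:2]
for c in (b,np.array([.399,.237])): d=h-c; print(c,np.hypot(*d),np.arctan2(d[1],d[0]))
E
```

```text
[0.39912606 0.23650293] 0.050129170260597385 1.2470951325694881
[0.399 0.237] 0.049698787711402084 1.2415089897742317
```

```bash
python3 -c "
from workcell import arm
print(arm.hand_in())"
```

```text
the job is handed in; nothing more can be done
None
```

The job is handed in at about 29 s of the 67 s allowed: the stamp is clamped against the anvil, and the crank was let go and stayed at about 1.24 rad, close to my estimate of the dwell's middle; the clamp force cannot be read directly and no verdict came back.

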